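Put the class calculator back in its cradle

TASK

One calculator is still out on the table, and somebody left the blue die in the empty cradle where it belongs. Take the blue die out and put it in the red dice tray, then put the calculator back in that cradle, keys up, its wide screen end in the wide end of the recess, so that it lies flat and square, fully down; lower it in, do not drop it. Leave the other calculator in its cradle undisturbed.

Things in the scene. Friction and masses are not known exactly. Their poses are not given: they have to be found in the camera images.
- calculator_center (a point): Centre of the loose calculator, lying keys up on the table: dark blue shell, yellow sides, green-grey screen; 120 long, 22 thick, about 160 g. x: along its length to the screen end; z up out of the keys. T-shaped from above: a head 68 wide from x = 20 to 60 mm, else 56 wide (x = -60 to 20, so also at its centre). Upright sides.
- cradle_seat (a point): Empty pale grey cradle, fixed, 145 x 93 mm: where calculator_center lies once seated, 15 mm above the table. x: along the recess to its wide end; z up. Recess: the calculator's outline, 2.5 mm clear all round (125 long; 73, then 61 wide); floor 4 mm above the table; walls upright 4 mm, then a steep lead-in, 5 mm up and 3 out, to the rim at 13 mm. Calculator x points along cradle x when seated.
- blue_die_center (a point): Centre of the blue die, a 24 mm cube with white pips, about 15 g, lying on the floor of the empty cradle's recess (its top 28 mm above the table, 15 mm above the rim). Its axes are square to its faces.
- tray_floor (a point): Centre of the inner floor, 4 mm above the table, of the red dice tray: a square open tray fixed to the table, 100 mm outside, 92 mm inside, walls 18 mm above the table; axes along its sides.
- other_calc_center (a point): Centre of the other, identical calculator, seated in a second identical cradle. Not to be disturbed.
There are look-alikes about, which are no part of the job. There is more than one size of the part that bears tray_floor; the job needs the middle-sized. Of the things shaped like the part that bears blue_die_center, the blue one is meant.

How it is judged (in metres and radians):
At the end, for the whole second after the job is handed in: The calculator is seated keys up in the formerly empty cradle: within 4.5 mm of the seat horizontally, within 2 mm of fully down, square within 0.06 rad, level within 0.04 rad; the blue die lies on the floor of the red dice tray; both at rest, the other calculator not moved (horizontal distance between calculator_center and cradle_seat below 0.0045 m and z of calculator_center in the frame of cradle_seat between -0.003 and 0.002 m and angle between the x axis of calculator_center and the x axis of cradle_seat, either way round below 0.06 rad and angle between calculator_center's own z axis and vertical below 0.04 rad and linear speed of each of calculator, blue_die below 0.02 m/s and x of blue_die_center in the frame of tray_floor between -0.046 and 0.046 m and y of blue_die_center in the frame of tray_floor between -0.046 and 0.046 m and z of blue_die_center in the frame of tray_floor below 0.02 m); the robot touches nothing.
It fails at once if the other calculator is disturbed (moved more than 15 mm) (distance of other_calc_center from where it was at the start of the episode above 0.015 m).
It fails at once if the calculator is dropped (moves faster than 0.6 m/s out of the fingers) (linear speed of calculator above 0.6 m/s and contact force between the fingers and calculator below 0.05 N).
It also fails if it takes over 51 s, if anything falls off the work surface, if the arm or the gripper's body presses on something with over 40 N, if the wrist force passes 120 N, or if a joint passes its speed limit or range.

ROBOT

A 6-joint arm with a two-finger parallel gripper is mounted at the origin on the work surface. World frame = base frame: x ahead of the robot, y to its left, z up, the work surface at z = 0. Lengths are in mm, angles in rad, forces in N, time in s.
With the tool pointing down it reaches from about 250 to 775 mm from the base axis. Payload 4 kg.
Tool frame: the origin (TCP) lies on the mounting face of the last link; the fingertips stand 173 mm ahead of it and the grasp point (between the pads) lies 155 mm ahead of it; z points along the fingers, y is the direction in which the jaws open and shut (so a half turn about z gives the same grasp; the last joint's range is limited). The gripper opens to 85 mm and grips with 20 to 120 N. Pads are 22 mm wide; open, the fingers measure 114 mm over their backs; the gripper's body (76 mm by 85 mm) begins 54 mm behind the grasp point. The pads swing forward as they close: fully open they stand 13 mm farther back than shut.
Start: joints at [1.165, 0.087, 1.371, -0, 1.684, -0.103], TCP at [164.009, 524.977, 404.741] pointing down, gripper open.
Joint ranges: [-3.1, 3.1], [-0.76, 2.03], [0.27, 2.55], [-1.08, 4.22], [0.17, 2.65], [-2.57, 2.57]. Speed limits (rad/s): [2.79, 2.79, 3.14, 3.14, 3.14, 3.14].

INTERFACE

Orientations are given as a 3x3 rotation matrix whose columns are the frame's x, y, z axes.
In Python, from bench import status, imaging, ticket gives the robot as it stands.
- The arm moves only by the shell command python3 -m creep 'ROWS'. ROWS is JSON, a list of rows, each an object with "gripper": the finger opening in m, from 0 to 0.0854; "translation": the shift along the tool's x, y, z in m, a list of three; "spin": the turn about the tool's z in rad. In form: [{"gripper": gripper, "translation": [tx, ty, tz], "spin": spin}, ...]. A call has 1 to 8 rows; each row is the pose to reach, as a shift and turn from the pose commanded when the call began, along the tool's axes at that moment; what a row does not reach only later rows make up. A row lasts 1/10 s, in which the tool goes at most 50 mm and 8.59 degrees, less where a joint would pass 70% of its speed; a pose out of reach is approached as far as the arm can. A call with a gripper value outside its range is refused whole. The fingers move at their own pace and stop on an object; the grip force is fixed at half the most. Time passes only in rows, so rows that repeat a pose let the fingers close. It gives the time, the measured TCP pose, the force and the opening at its end, in the units of the state.
- status.sense(): the state, without advancing time (a new reading comes with each control period).
- imaging.capture(name): name is "side" or "top" or "wrist"; returns a dict with "img" (480x640x3 uint8, blue, green, red), "vertical_fov" (degrees; the focal length in pixels is half the picture's height over the tangent of half this angle, whatever the lens; pixels are square), "cx", "cy" (the principal point, pixels), "rvec" (rotation vector, rad) and "tvec" (3), from world to camera coordinates, as OpenCV has them; the wrist camera has in their place "T_tool_cam" (4x4, takes a point from camera to tool coordinates, whose origin is the TCP and whose axes are the flange's). Camera axes: x right, y down, z forward; pixel columns grow to the right and rows downward; lengths in mm; the calibration is good to about 2 mm. A picture is of the moment at which its call begins: read the wrist's pose just before it. There is no depth.
- ticket.job_done(): hands the job in, once; it reports no verdict.
The state is a dict: "time": time; "joints": joint angles; "dq": joint speeds; "tau": joint torques, N m; "position": TCP position; "orientation": TCP orientation; "contact_force": force on the tool from outside, world axes, zero at the start; "torque": the same for the moment, N m; "gripper_width": finger opening in mm.
Only numpy, scipy, OpenCV 4.12 (cv2) and the standard library are available. Lean on these libraries where they do the work, as an engineer would, in place of code of your own. Each camera call takes 0.05 s, during which the arm holds its last target.

## Working session

There is one attempt and no reset: what is moved stays moved. The work goes in short steps, Python scripts to look and compute and a shell command to move; the robot and the scene stay as the last step left them, time stands still between calls to the robot, and variables do not carry over. Pictures are saved under pics/ and viewed, and the job is handed in when it is done.

```bash
mkdir -p pics; ls
cat > h.py <<'E'
import numpy as np, cv2
from bench import status, imaging, ticket
def cap(name):
    s=status.sense(); c=imaging.capture(name); img=c["img"]
    f=240/np.tan(np.radians(c["vertical_fov"])/2)
    K=np.array([[f,0,c["cx"]],[0,f,c["cy"]],[0,0,1.]])
    if name=="wrist":
        T=np.array(c["T_tool_cam"]); R0=np.array(s["orientation"]); p=np.array(s["position"])
        R=R0@T[:3,:3]; o=R0@T[:3,3]+p
    else:
        Rc=cv2.Rodrigues(np.array(c["rvec"],float))[0]; R=Rc.T; o=-R@np.array(c["tvec"],float).ravel()
    return dict(img=img,K=K,R=R,o=o)
def ray(c,px,z):
    px=np.atleast_2d(np.array(px,float)); d=(c["R"]@np.linalg.inv(c["K"])@np.c_[px,np.ones(len(px))].T).T
    t=(z-c["o"][2])/d[:,2]; return c["o"]+d*t[:,None]
def proj(c,P):
    P=np.atleast_2d(P); q=(c["K"]@c["R"].T@(P-c["o"]).T).T; return q[:,:2]/q[:,2:]
E
python3 - <<'E'
from h import *
for n in ("top","side","wrist"):
    c=cap(n); cv2.imwrite(f"pics/{n}0.png",c["img"]); print(n,c["o"].round(),c["R"].round(2).tolist(),c["K"][0,0])
s=status.sense(); print({k:np.round(v,3).tolist() for k,v in s.items()})
E
```

```text
pics
top [311.  53. 857.] [[-0.01, -0.99, 0.17], [-1.0, 0.01, 0.01], [-0.01, -0.17, -0.99]] 436.8819466540112
side [ -30. -563.  684.] [[0.82, -0.36, 0.45], [-0.58, -0.51, 0.64], [0.0, -0.78, -0.62]] 574.7833348907918
wrist [ 96. 546. 372.] [[0.3, 0.92, 0.27], [0.95, -0.29, -0.09], [-0.0, 0.28, -0.96]] 411.39867160645673
{'time': 0.15, 'joints': [1.165, 0.088, 1.372, -0.0, 1.684, -0.103], 'dq': [-0.0, 0.001, -0.005, -0.002, -0.001, 0.001], 'tau': [0.001, -35.238, -31.368, -0.0, 0.008, -0.0], 'position': [163.994, 524.905, 403.756], 'orientation': [[-0.954, 0.298, -0.001], [0.298, 0.954, -0.002], [0.0, -0.002, -1.0]], 'contact_force': [-0.055, -1.102, -0.442], 'torque': [-0.004, -0.063, 0.025], 'gripper_width': 85.202}
```

View pics/top0.png

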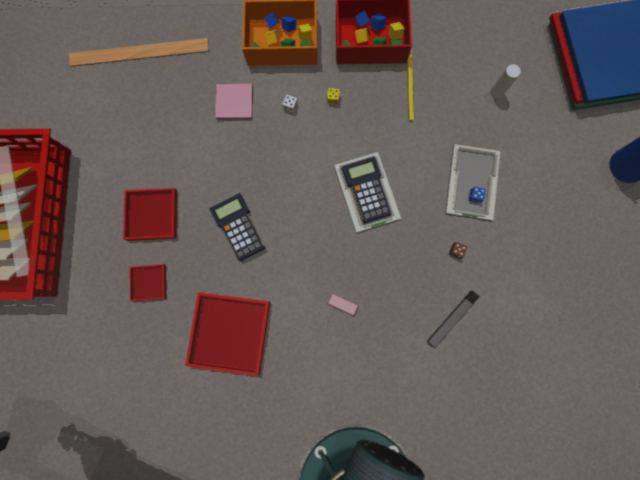

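View pics/side0.png

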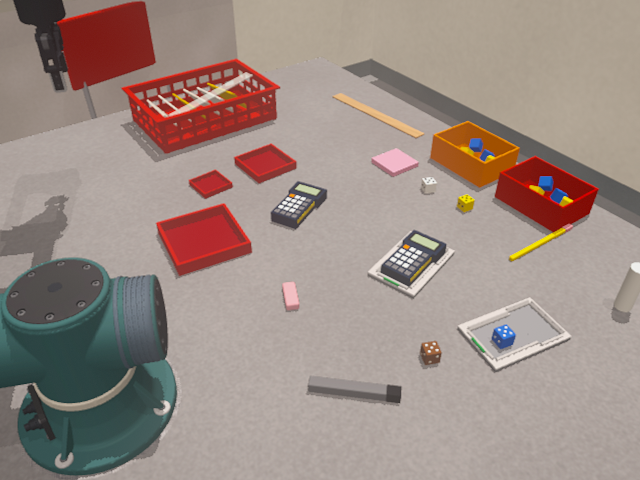

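View pics/wrist0.png

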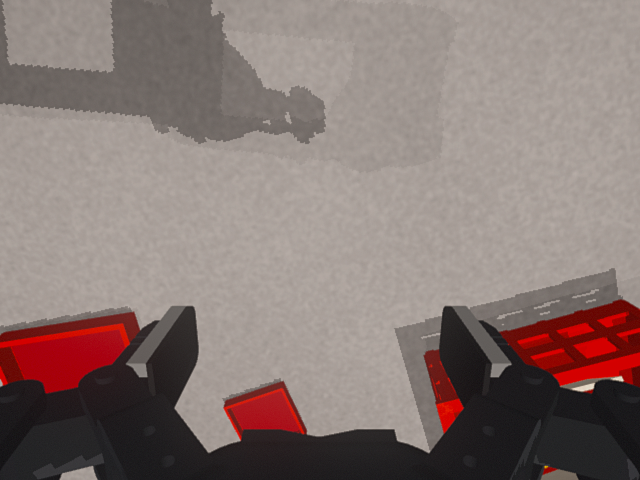

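Top view: three red trays at (150,214), (148,283) and (228,334). The loose calculator is at (238,227), the seated one at (369,190). The empty cradle is at (474,182) with the blue die at (478,194). The other dice are brown (458,250), white (289,102) and yellow (334,95), and there are blue cubes in the boxes at (288,23) and (378,21).

Run:
```python
from h import *
c=cap("top"); im=c["img"]; hsv=cv2.cvtColor(im,cv2.COLOR_BGR2HSV)
a=cv2.resize(im[130:260,430:520],None,fx=4,fy=4,interpolation=cv2.INTER_CUBIC)
b=cv2.resize(im[130:260,110:280],None,fx=3,fy=4*.75,interpolation=cv2.INTER_CUBIC)
out=np.zeros((520,880,3),np.uint8); out[:a.shape[0],:a.shape[1]]=a; out[:b.shape[0],365:365+b.shape[1]]=b
cv2.imwrite("pics/crop.png",out)
# trays
m=cv2.inRange(hsv,(0,120,60),(8,255,255))|cv2.inRange(hsv,(172,120,60),(180,255,255))
for k in cv2.findContours(m,cv2.RETR_EXTERNAL,cv2.CHAIN_APPROX_NONE)[0]:
    r=cv2.minAreaRect(k)
    if cv2.contourArea(k)<500: continue
    P=ray(c,cv2.boxPoints(r),18); print("red",np.round(r[0]),P.mean(0).round(1),[round(np.linalg.norm(P[i]-P[i-1])) for i in (1,2)])
    e=P[1]-P[0]; print(np.degrees(np.arctan2(e[1],e[0])))
# blue die
m=cv2.inRange(hsv,(100,130,60),(130,255,255)); 
for k in cv2.findContours(m,cv2.RETR_EXTERNAL,cv2.CHAIN_APPROX_NONE)[0]:
    if cv2.contourArea(k)<80: continue
    r=cv2.minAreaRect(k); print("blue",np.round(r[0]),cv2.contourArea(k),ray(c,[r[0]],20).round(1), r)
```

```text
red [227. 333.] [275.9 239.1  18. ] [140, 145]
-5.837475546534321
red [147. 282.] [373.  395.9  18. ] [70, 68]
-88.17145375781236
red [150. 214.] [507.9 399.   18. ] [107, 106]
-90.8170980288612
red [ 28. 214.] [517.7 641.7  18. ] [119, 350]
-90.94450317163441
red [567.  57.] [ 832.8 -455.5   18. ] [21, 205]
-75.31494182056969
red [373.  26.] [910.  -56.4  18. ] [125, 161]
-0.9515255642656827
blue [478. 193.] 128.5 [[ 539.8 -249.2   20. ]] ((477.51922607421875, 193.40383911132812), (12.94366455078125, 11.96308422088623), 11.309932708740234)
blue [288.  23.] 141.5 [[919.8 125.2  20. ]] ((288.0, 23.0), (14.0, 12.0), 90.0)
blue [378.  22.] 159.5 [[919.3 -65.3  20. ]] ((377.5961608886719, 21.51922035217285), (13.139781951904297, 15.297059059143066), 11.309932708740234)
blue [271.  20.] 95.5 [[928.4 160.9  20. ]] ((271.26922607421875, 19.653839111328125), (10.816654205322266, 10.261953353881836), 56.3099365234375)
blue [362.  18.] 114.0 [[927.6 -32.2  20. ]] ((361.9000244140625, 18.300010681152344), (12.074767112731934, 11.180338859558105), 63.43495178222656)
blue [608.  51.] 5897.5 [[ 842.  -540.8   20. ]] ((607.9081420898438, 50.75135040283203), (92.43383026123047, 77.25346374511719), 81.02737426757812)
```

View pics/crop.png

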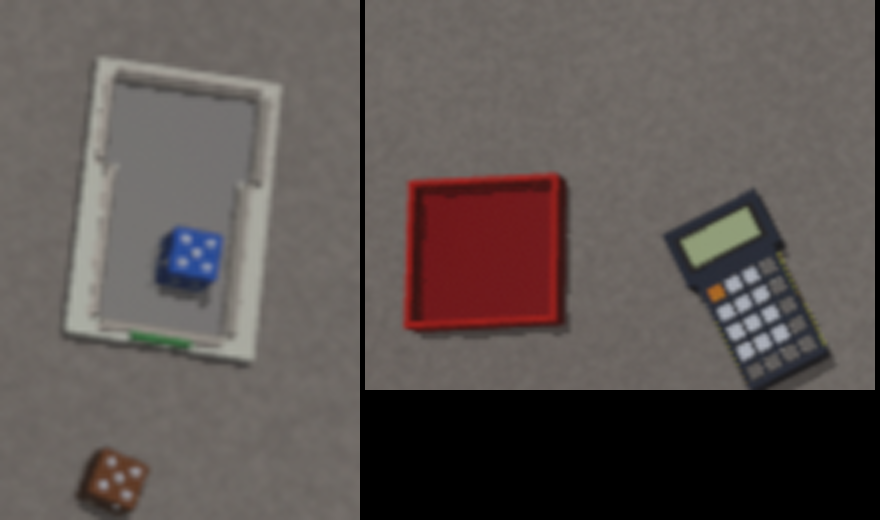

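Choice: the blue die in the cradle (the pixels match the description, top blob at 539.8, -249) and the middle tray, measured about 106 mm against 70 and 145 for the others. First I'll move over the calculator for a close look.

```bash
python3 -m creep '[{"gripper":0.085,"translation":[-0.36,-0.17,0.05],"spin":0},{"gripper":0.085,"translation":[-0.36,-0.17,0.05],"spin":0},{"gripper":0.085,"translation":[-0.36,-0.17,0.05],"spin":0},{"gripper":0.085,"translation":[-0.36,-0.17,0.05],"spin":0},{"gripper":0.085,"translation":[-0.36,-0.17,0.05],"spin":0},{"gripper":0.085,"translation":[-0.36,-0.17,0.05],"spin":0},{"gripper":0.085,"translation":[-0.36,-0.17,0.05],"spin":0},{"gripper":0.085,"translation":[-0.36,-0.17,0.05],"spin":0}]'
cat > snap.py <<'E'
import sys; from h import *
s=status.sense(); print(s["time"],np.round(s["position"],1),np.round(s["orientation"],3).tolist(),np.abs(s["dq"]).max().round(3),np.round(s["joints"],2),round(s["gripper_width"],1))
c=cap("wrist"); cv2.imwrite(f"pics/{sys.argv[1]}.png",c["img"]); import pickle; pickle.dump(c,open(f"{sys.argv[1]}.pkl","wb"))
E
python3 snap.py w1
```

```text
time: 1.0
position: [457.1, 254.5, 354.6]
orientation: [[-0.954, 0.298, 0.0], [0.298, 0.954, 0.0], [-0.0, 0.0, -1.0]]
contact_force: [1.7, 0.9, -0.5]
gripper_width: 85.2
1.0 [457.1 254.5 354.6] [[-0.954, 0.298, 0.0], [0.298, 0.954, 0.0], [-0.0, 0.0, -1.0]] 0.893 [ 0.4   0.04  1.52  0.    1.58 -0.87] 85.2
```

View pics/w1.png

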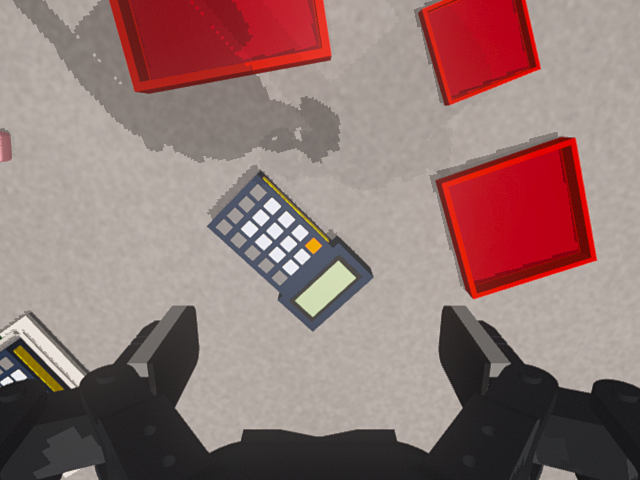

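The wrist view shows the calculator clearly (head corner near (313,329), screen centre (325,290)) and the middle tray near (517,217). The arm was still moving, so I'll measure again later. Next, the cradle.

```bash
python3 -m creep '[{"gripper":0.085,"translation":[-0.24,-0.44,0.035],"spin":-0.1},{"gripper":0.085,"translation":[-0.24,-0.44,0.035],"spin":-0.2},{"gripper":0.085,"translation":[-0.24,-0.44,0.035],"spin":-0.2},{"gripper":0.085,"translation":[-0.24,-0.44,0.035],"spin":-0.2},{"gripper":0.085,"translation":[-0.24,-0.44,0.035],"spin":-0.2},{"gripper":0.085,"translation":[-0.24,-0.44,0.035],"spin":-0.2},{"gripper":0.085,"translation":[-0.24,-0.44,0.035],"spin":-0.2},{"gripper":0.085,"translation":[-0.24,-0.44,0.035],"spin":-0.2}]'
python3 snap.py w2
```

```text
time: 1.85
position: [533.9, -136.9, 326.8]
orientation: [[-0.995, 0.103, 0.0], [0.103, 0.995, 0.0], [-0.0, 0.0, -1.0]]
contact_force: [0.9, -0.6, 0.6]
gripper_width: 85.0
1.85 [ 533.9 -136.9  326.8] [[-0.995, 0.103, 0.0], [0.103, 0.995, 0.0], [-0.0, 0.0, -1.0]] 0.8 [-0.35  0.12  1.49  0.    1.53 -1.82] 85.0
```

View pics/w2.png

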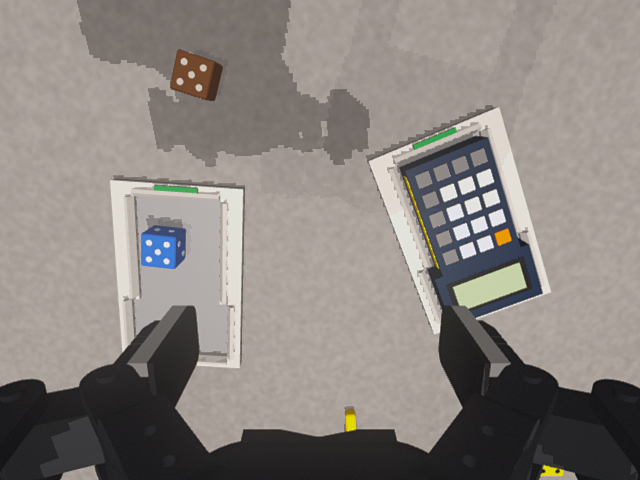

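Cradle at (178,275) and die at (162,247) are in view. I'll centre over them and settle.

```bash
python3 -m creep '[{"gripper":0.085,"translation":[-0.03,-0.10,0],"spin":0},{"gripper":0.085,"translation":[-0.03,-0.10,0],"spin":0},{"gripper":0.085,"translation":[-0.03,-0.10,0],"spin":0},{"gripper":0.085,"translation":[-0.03,-0.10,0],"spin":0},{"gripper":0.085,"translation":[-0.03,-0.10,0],"spin":0}]'
python3 snap.py w3
```

```text
time: 2.4
position: [553.5, -236.6, 326.7]
orientation: [[-0.995, 0.102, -0.001], [0.102, 0.995, 0.001], [0.001, 0.001, -1.0]]
contact_force: [-0.6, 0.6, -0.4]
gripper_width: 85.1
2.4 [ 553.5 -236.6  326.7] [[-0.995, 0.102, -0.001], [0.102, 0.995, 0.001], [0.001, 0.001, -1.0]] 0.018 [-0.5   0.23  1.36  0.    1.55 -1.97] 85.1
```

View pics/w3.png

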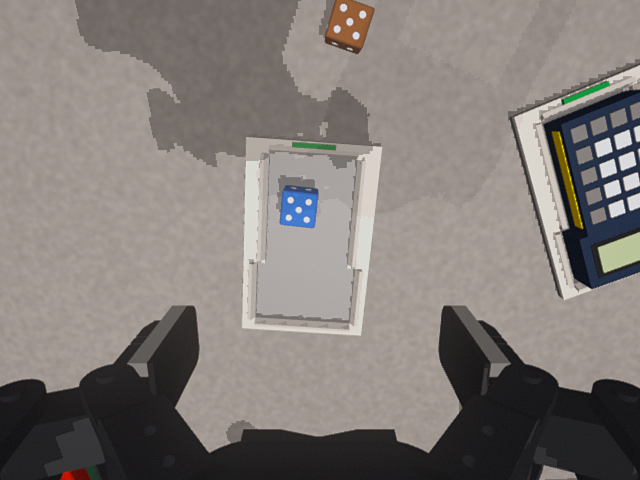

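Clean view: cradle rim corners near (248,137), (381,146), (361,334), (244,328); die top face centre (299,210). Measuring both.

Run:
```python
from h import *; import pickle
c=pickle.load(open("w3.pkl","rb")); im=c["img"]; hsv=cv2.cvtColor(im,cv2.COLOR_BGR2HSV)
roi=np.zeros(im.shape[:2],np.uint8); roi[125:345,235:395]=255
b=cv2.inRange(hsv,(100,120,40),(130,255,255))&roi
n,l,st,ce=cv2.connectedComponentsWithStats(b); print(st[1:],ce[1:])
print(hsv[205,285],hsv[188,300],hsv[220,240],hsv[150,270],hsv[250,375],hsv[330,300], hsv[300,300])
out=cv2.resize(im[125:345,235:395],None,fx=2.7,fy=2.7,interpolation=cv2.INTER_CUBIC); cv2.imwrite("pics/w3c.png",out)
```

```text
[[ 280  186   38   42 1114]] [[298.50179533 206.87432675]]
[108 173 196] [112 130 108] [ 12  23 167] [ 15  23 131] [ 11  25 164] [ 22  13 221] [  4  10 173]
```

View pics/w3c.png

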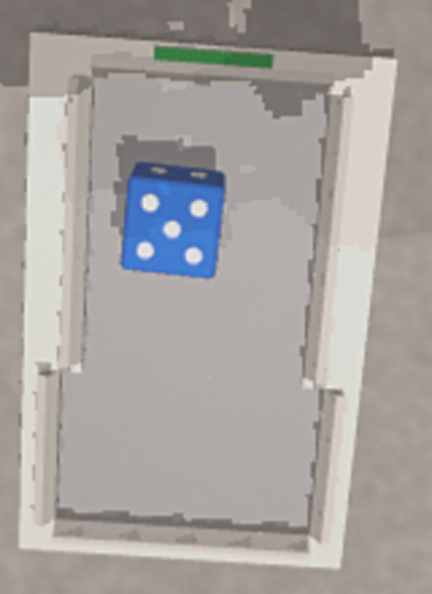

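```bash
cat >> h.py <<'E'
def rect(P):
    "corners in order -> centre, side lengths, directions (deg)"
    ctr=P.mean(0); out=[]
    for i in range(4):
        e=P[(i+1)%4]-P[i]; out.append((round(np.linalg.norm(e),1),round(float(np.degrees(np.arctan2(e[1],e[0]))),1)))
    return ctr.round(1),out
def sub(c,px,w=3):
    g=cv2.cvtColor(c["img"],cv2.COLOR_BGR2GRAY); p=np.array(px,np.float32).reshape(-1,1,2)
    return cv2.cornerSubPix(g,p.copy(),(w,w),(-1,-1),(3,50,.01)).reshape(-1,2)
E
python3 - <<'E'
from h import *; import pickle
c=pickle.load(open("w3.pkl","rb")); im=c["img"]; hsv=cv2.cvtColor(im,cv2.COLOR_BGR2HSV)
q=np.array([(30,33),(397,58),(341,568),(19,548)])/2.7+(235,125)-.3
s=sub(c,q); print(q.round(1).tolist(),s.round(1).tolist())
print("outer raw",rect(ray(c,q,13))); print("outer sub",rect(ray(c,s,13)))
# recess floor corners, wide end
fl=np.array([(92,72),(333,88),(308,528),(58,510)])/2.7+(235,125)-.3
print("floor",rect(ray(c,fl,4)))
b=cv2.inRange(hsv,(100,120,150),(130,255,255)); b[:, :270]=0;b[:,330:]=0; b[:180]=0;b[240:]=0
b=cv2.morphologyEx(b,cv2.MORPH_CLOSE,np.ones((7,7)))
k=max(cv2.findContours(b,cv2.RETR_EXTERNAL,cv2.CHAIN_APPROX_NONE)[0],key=cv2.contourArea)
r=cv2.minAreaRect(k); print(r); print("die",rect(ray(c,cv2.boxPoints(r),28)))
E
```

```text
[[245.8, 136.9], [381.7, 146.2], [361.0, 335.1], [241.7, 327.7]] [[245.8000030517578, 136.5], [381.20001220703125, 146.1999969482422], [360.3999938964844, 335.29998779296875], [241.60000610351562, 327.5]]
outer raw (array([ 566.8, -245.4,   13. ]), [(np.float64(91.1), 80.4), (np.float64(142.1), -9.8), (np.float64(91.4), -99.8), (np.float64(141.8), 170.1)])
outer sub (array([ 566.7, -245.6,   13. ]), [(np.float64(90.8), 80.2), (np.float64(142.2), -9.8), (np.float64(91.0), -100.0), (np.float64(141.9), 170.1)])
floor (array([ 567.6, -245.4,    4. ]), [(np.float64(62.2), 80.4), (np.float64(125.8), -7.6), (np.float64(72.5), -100.4), (np.float64(124.8), 167.8)])
((298.1951599121094, 208.743896484375), (35.227664947509766, 34.344207763671875), 6.34019136428833)
die (array([ 538.4, -248. ,   28. ]), [(np.float64(23.2), 166.5), (np.float64(23.0), 77.8), (np.float64(23.3), -12.1), (np.float64(23.6), -102.4)])
```

The sizes agree: outer 142x91, floor 125 long, 62 and 72 wide, die 23.3. The seat is at about (567,-245.5), yaw -9.8°. The die is at (538.4,-248), yaw -12.2°. Next is the die grasp, with the fingertips kept above the rim.

```bash
python3 -m creep '[{"gripper":0.05,"translation":[0.014,-0.013,0.03],"spin":0.11},{"gripper":0.05,"translation":[0.014,-0.013,0.07],"spin":0.11},{"gripper":0.05,"translation":[0.014,-0.013,0.10],"spin":0.11},{"gripper":0.05,"translation":[0.014,-0.013,0.10],"spin":0.11},{"gripper":0.05,"translation":[0.014,-0.013,0.10],"spin":0.11}]'
python3 snap.py w4
```

```text
time: 2.95
position: [538.5, -247.9, 227.4]
orientation: [[-0.978, 0.209, -0.0], [0.209, 0.978, 0.0], [0.0, 0.0, -1.0]]
contact_force: [0.1, -0.6, 0.7]
gripper_width: 50.2
2.95 [ 538.5 -247.9  227.4] [[-0.978, 0.209, -0.0], [0.209, 0.978, 0.0], [0.0, 0.0, -1.0]] 0.057 [-0.53  0.28  1.51  0.    1.36 -1.89] 50.2
```

View pics/w4.png

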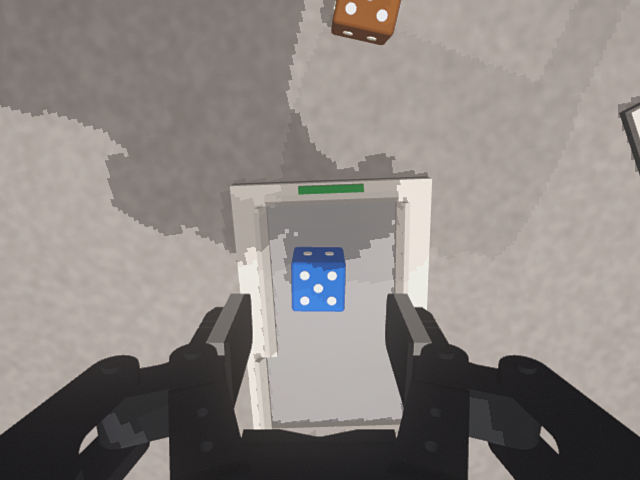

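The die is centred between the pads at (318,287) and square to them. Going down to close.

```bash
python3 -m creep '[{"gripper":0.05,"translation":[0,0,0.025],"spin":0},{"gripper":0.05,"translation":[0,0,0.040],"spin":0},{"gripper":0.05,"translation":[0,0,0.040],"spin":0},{"gripper":0.018,"translation":[0,0,0.040],"spin":0},{"gripper":0.018,"translation":[0,0,0.040],"spin":0},{"gripper":0.018,"translation":[0,0,0.040],"spin":0},{"gripper":0.018,"translation":[0,0,0.040],"spin":0},{"gripper":0.018,"translation":[0,0,0.040],"spin":0}]'
python3 snap.py w5
```

```text
time: 3.8
position: [538.9, -249.6, 188.7]
orientation: [[-0.977, 0.211, 0.003], [0.211, 0.977, -0.002], [-0.003, -0.001, -1.0]]
contact_force: [0.0, -0.1, 6.0]
gripper_width: 22.4
3.8 [ 538.9 -249.6  188.7] [[-0.977, 0.211, 0.003], [0.211, 0.977, -0.002], [-0.003, -0.001, -1.0]] 0.001 [-0.53  0.32  1.54  0.    1.28 -1.89] 22.4
```

View pics/w5.png

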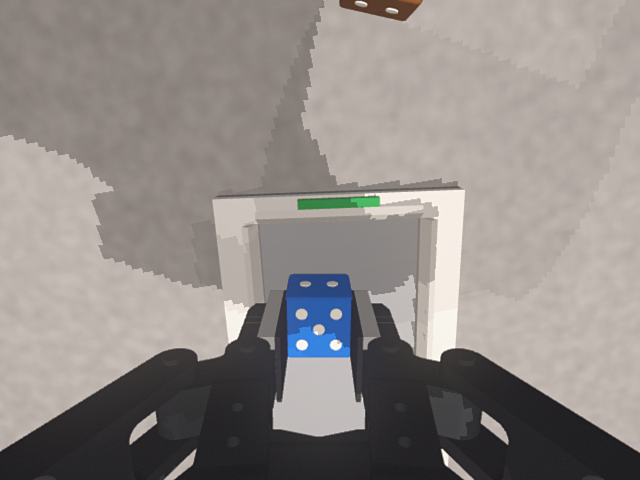

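Gripped at 22.4 mm, die held square. Lifting.

```bash
python3 -m creep '[{"gripper":0.018,"translation":[0,0,-0.03],"spin":0},{"gripper":0.018,"translation":[0,0,-0.08],"spin":0},{"gripper":0.018,"translation":[0.01,0.03,-0.11],"spin":0},{"gripper":0.018,"translation":[0.02,0.08,-0.12],"spin":0},{"gripper":0.018,"translation":[0.03,0.12,-0.12],"spin":0},{"gripper":0.018,"translation":[0.045,0.17,-0.12],"spin":0},{"gripper":0.018,"translation":[0.06,0.215,-0.12],"spin":0},{"gripper":0.018,"translation":[0.07,0.26,-0.12],"spin":0}]'
python3 snap.py w6
```

```text
time: 4.65
position: [523.8, 21.7, 306.8]
orientation: [[-0.977, 0.211, -0.001], [0.211, 0.977, 0.0], [0.001, 0.0, -1.0]]
contact_force: [0.4, 0.3, -0.0]
gripper_width: 21.9
4.65 [523.8  21.7 306.8] [[-0.977, 0.211, -0.001], [0.211, 0.977, 0.0], [0.001, 0.0, -1.0]] 0.875 [-0.07  0.07  1.58  0.    1.49 -1.42] 21.9
```

View pics/w6.png

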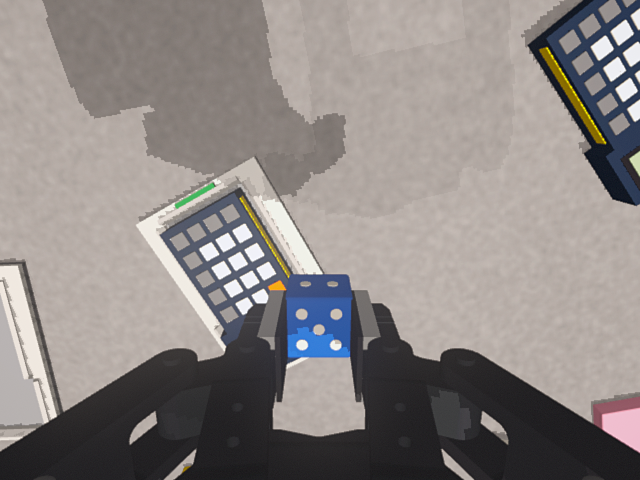

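The die is held at (318,315). On to the tray.

```bash
python3 -m creep '[{"gripper":0.018,"translation":[0.094,0.364,0],"spin":0},{"gripper":0.018,"translation":[0.094,0.364,0],"spin":0},{"gripper":0.018,"translation":[0.094,0.364,0],"spin":0},{"gripper":0.018,"translation":[0.094,0.364,0],"spin":0},{"gripper":0.018,"translation":[0.094,0.364,0],"spin":0},{"gripper":0.018,"translation":[0.094,0.364,0],"spin":0},{"gripper":0.018,"translation":[0.094,0.364,0],"spin":0},{"gripper":0.018,"translation":[0.094,0.364,0],"spin":0}]'
python3 -m creep '[{"gripper":0.018,"translation":[0,0,0],"spin":0},{"gripper":0.018,"translation":[0,0,0],"spin":0}]'
python3 snap.py w7
```

```text
time: 5.5
position: [508.8, 398.8, 306.2]
orientation: [[-0.978, 0.208, -0.001], [0.208, 0.978, 0.001], [0.001, 0.001, -1.0]]
contact_force: [0.3, -0.8, -0.4]
gripper_width: 22.3
time: 5.7
position: [509.6, 395.5, 306.2]
orientation: [[-0.978, 0.21, -0.001], [0.21, 0.978, -0.001], [0.001, -0.002, -1.0]]
contact_force: [0.7, 0.1, -0.7]
gripper_width: 22.3
5.7 [509.6 395.5 306.2] [[-0.978, 0.21, -0.001], [0.21, 0.978, -0.001], [0.001, -0.002, -1.0]] 0.031 [ 0.57  0.33  1.27 -0.    1.54 -0.79] 22.3
```

View pics/w7.png

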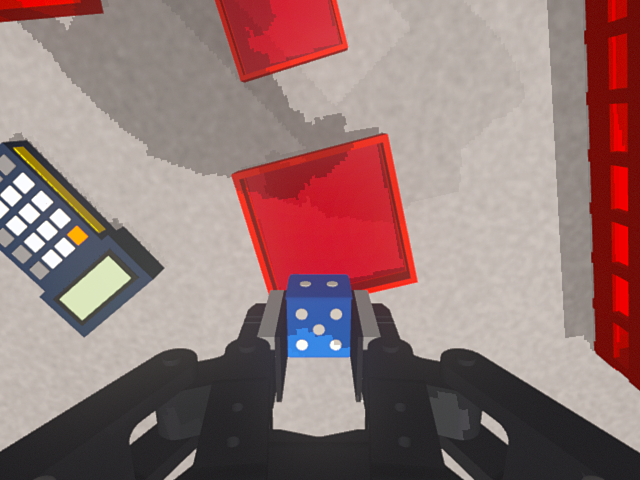

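Run:
```python
from h import *; import pickle
c=pickle.load(open("w7.pkl","rb"))
P=ray(c,[(233,175),(386,134),(417,283)],18); print(P.round(1),((P[0]+P[2])/2).round(1),np.linalg.norm(P[1]-P[0]),np.linalg.norm(P[2]-P[1]))
```

```text
[[461.6 351.1  18. ]
 [457.  448.2  18. ]
 [557.2 452.6  18. ]] [509.4 401.8  18. ] 97.26574635952551 100.22209012508341
```

The tray measures 97x100 with its centre at (509,401), so it is the middle one. Lowering and releasing gently.

```bash
python3 -m creep '[{"gripper":0.018,"translation":[0,0.005,0.05],"spin":0},{"gripper":0.018,"translation":[0,0.005,0.09],"spin":0},{"gripper":0.018,"translation":[0,0.005,0.11],"spin":0},{"gripper":0.018,"translation":[0,0.005,0.116],"spin":0},{"gripper":0.018,"translation":[0,0.005,0.116],"spin":0},{"gripper":0.04,"translation":[0,0.005,0.116],"spin":0},{"gripper":0.04,"translation":[0,0.005,0.116],"spin":0},{"gripper":0.04,"translation":[0,0.005,0.116],"spin":0}]'
python3 -m creep '[{"gripper":0.04,"translation":[0,0,-0.03],"spin":0},{"gripper":0.04,"translation":[0,0,-0.08],"spin":0},{"gripper":0.06,"translation":[0,0,-0.12],"spin":0},{"gripper":0.085,"translation":[0,0,-0.15],"spin":0},{"gripper":0.085,"translation":[0,0,-0.15],"spin":0}]'
python3 snap.py w8
```

```text
time: 6.55
position: [511.2, 400.0, 191.9]
orientation: [[-0.977, 0.212, 0.001], [0.212, 0.977, 0.001], [-0.001, 0.001, -1.0]]
contact_force: [0.2, -0.7, 0.2]
gripper_width: 39.8
time: 7.05
position: [511.5, 400.8, 349.0]
orientation: [[-0.977, 0.211, 0.012], [0.211, 0.977, 0.008], [-0.01, 0.01, -1.0]]
contact_force: [0.6, 0.0, 1.5]
gripper_width: 80.9
7.05 [511.5 400.8 349. ] [[-0.977, 0.211, 0.012], [0.211, 0.977, 0.008], [-0.01, 0.01, -1.0]] 0.086 [ 0.58  0.32  1.21  0.    1.6  -0.78] 80.9
```

View pics/w8.png

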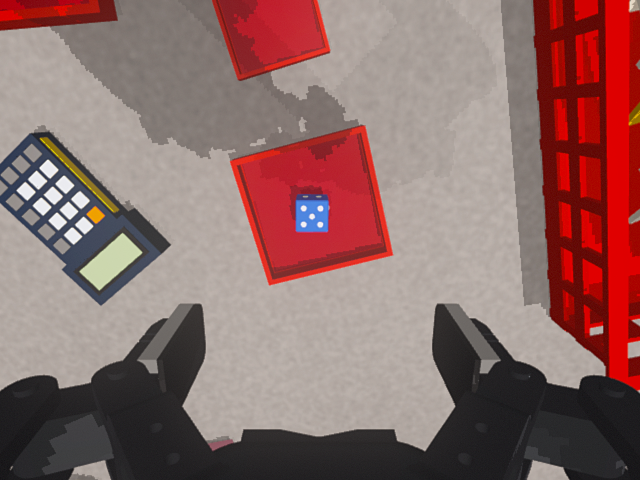

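The die lies in the middle of the tray at (312,214). Now the calculator.

```bash
python3 -m creep '[{"gripper":0.085,"translation":[0,-0.17,0.03],"spin":-0.69},{"gripper":0.085,"translation":[0,-0.17,0.03],"spin":-0.69},{"gripper":0.085,"translation":[0,-0.17,0.03],"spin":-0.69},{"gripper":0.085,"translation":[0,-0.17,0.03],"spin":-0.69},{"gripper":0.085,"translation":[0,-0.17,0.03],"spin":-0.69},{"gripper":0.085,"translation":[0,-0.17,0.03],"spin":-0.69},{"gripper":0.085,"translation":[0,-0.17,0.03],"spin":-0.69},{"gripper":0.085,"translation":[0,-0.17,0.03],"spin":-0.69}]'
python3 snap.py w9
```

```text
time: 7.9
position: [474.9, 234.6, 310.4]
orientation: [[-0.889, -0.459, -0.001], [-0.459, 0.889, -0.0], [0.001, 0.0, -1.0]]
contact_force: [0.4, -0.1, 0.1]
gripper_width: 84.9
7.9 [474.9 234.6 310.4] [[-0.889, -0.459, -0.001], [-0.459, 0.889, -0.0], [0.001, 0.0, -1.0]] 0.009 [ 0.35  0.08  1.57  0.    1.5  -1.7 ] 84.9
```

View pics/w9.png

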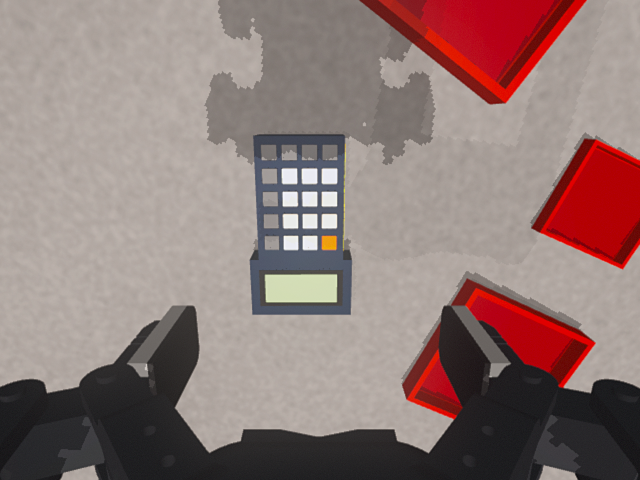

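Calculator upright in view: head end at rows ~314, columns 252–351; tail row ~135, columns 255–344. Checking a crop.

Run:
```python
from h import *; import pickle
c=pickle.load(open("w9.pkl","rb")); im=c["img"]
cv2.imwrite("pics/w9c.png",cv2.resize(im[125:325,240:365],None,fx=3,fy=3,interpolation=cv2.INTER_CUBIC))
px=[(252,314),(351,314),(344,135),(255,135)]
print(rect(ray(c,px,22)))
```

```text
(array([478.1, 223.8,  22. ]), [(np.float64(68.0), 117.3), (np.float64(119.6), -149.4), (np.float64(54.0), -62.7), (np.float64(119.7), 23.9)])
```

View pics/w9c.png

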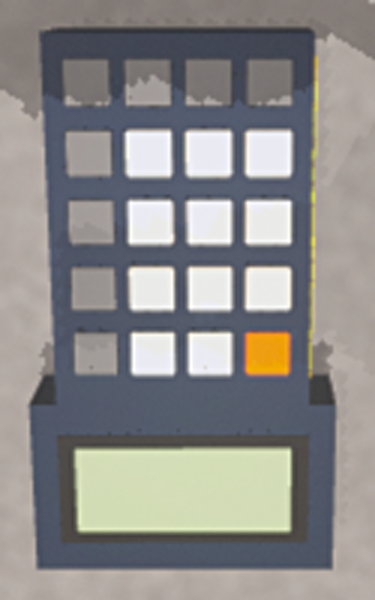

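Run:
```python
from h import *; import pickle
c=pickle.load(open("w9.pkl","rb"))
P=ray(c,[(252,314.3),(350.8,314.3),(344.7,135),(253.5,135.3)],22)
h=(P[0]+P[1])/2; t=(P[2]+P[3])/2; ctr=(h+t)/2; e=h-t
print(rect(P)); print(ctr.round(1),np.linalg.norm(e),np.degrees(np.arctan2(e[1],e[0])))
s=status.sense(); R=np.array(s["orientation"]); print((R.T@(ctr+3*e/120-s["position"])).round(1), np.degrees(np.arctan2(R[1,1],R[0,1])))
```

```text
(array([478.4, 223.8,  22. ]), [(np.float64(67.9), 117.3), (np.float64(119.8), -149.6), (np.float64(55.3), -62.5), (np.float64(119.6), 24.3)])
[478.4 223.8  22. ] 119.58037424237234 27.356931208265962
[ -1.2 -11.3 288.6] 117.33545914177837
```

Sizes agree (67.9, 55.3, 119.6) and the jaws are already square to it. Descending.

```bash
python3 -m creep '[{"gripper":0.074,"translation":[-0.001,-0.011,0.03],"spin":0},{"gripper":0.074,"translation":[-0.001,-0.011,0.07],"spin":0},{"gripper":0.074,"translation":[-0.001,-0.011,0.10],"spin":0},{"gripper":0.074,"translation":[-0.001,-0.011,0.10],"spin":0},{"gripper":0.074,"translation":[-0.001,-0.011,0.10],"spin":0}]'
python3 snap.py w10
```

```text
time: 8.45
position: [481.0, 225.2, 211.1]
orientation: [[-0.888, -0.46, -0.001], [-0.46, 0.888, -0.0], [0.001, 0.0, -1.0]]
contact_force: [0.4, -0.4, 0.9]
gripper_width: 74.3
8.45 [481.  225.2 211.1] [[-0.888, -0.46, -0.001], [-0.46, 0.888, -0.0], [0.001, 0.0, -1.0]] 0.048 [ 0.33  0.17  1.68  0.    1.3  -1.72] 74.3
```

View pics/w10.png

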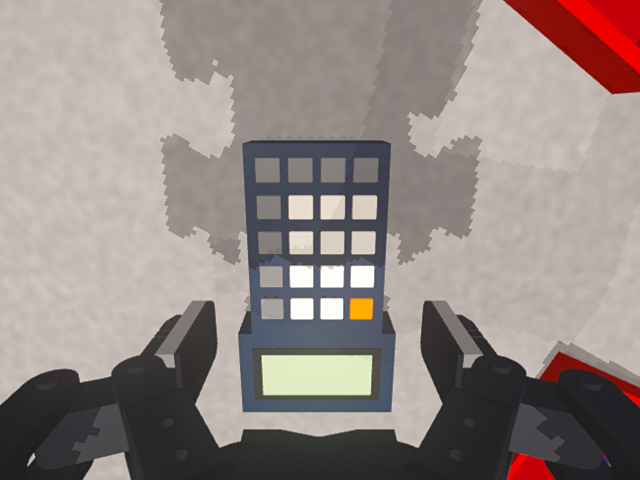

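```bash
python3 -m creep '[{"gripper":0.074,"translation":[0.002,-0.001,0.020],"spin":0},{"gripper":0.074,"translation":[0.002,-0.001,0.032],"spin":0},{"gripper":0.074,"translation":[0.002,-0.001,0.032],"spin":0},{"gripper":0.05,"translation":[0.002,-0.001,0.032],"spin":0},{"gripper":0.05,"translation":[0.002,-0.001,0.032],"spin":0},{"gripper":0.05,"translation":[0.002,-0.001,0.032],"spin":0},{"gripper":0.05,"translation":[0.002,-0.001,0.032],"spin":0},{"gripper":0.05,"translation":[0.002,-0.001,0.032],"spin":0}]'
python3 snap.py w11
```

```text
time: 9.3
position: [480.3, 223.3, 180.7]
orientation: [[-0.888, -0.459, 0.003], [-0.459, 0.888, 0.001], [-0.003, -0.0, -1.0]]
contact_force: [-0.1, 0.8, 5.1]
gripper_width: 54.2
9.3 [480.3 223.3 180.7] [[-0.888, -0.459, 0.003], [-0.459, 0.888, 0.001], [-0.003, -0.0, -1.0]] 0.001 [ 0.33  0.2   1.71  0.    1.23 -1.72] 54.2
```

View pics/w11.png

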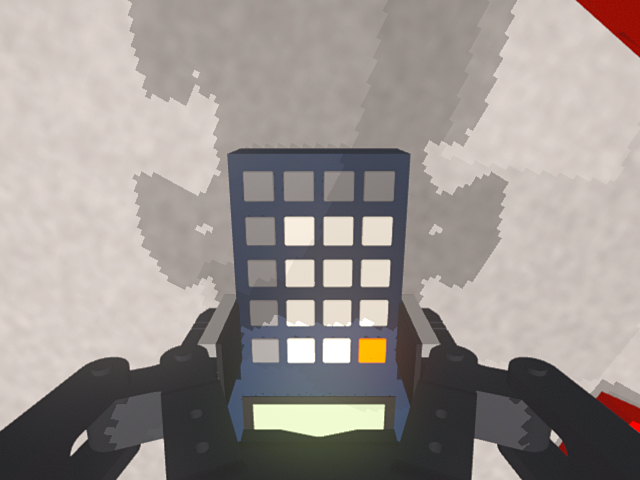

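The grip holds at 54.2 mm. I'll use this image to check where the calculator sits in the tool frame.

Run:
```python
from h import *; import pickle
c=pickle.load(open("w11.pkl","rb")); im=c["img"]
s=status.sense(); R=np.array(s["orientation"])
P=ray(c,[(229,154),(409,154)],22); Q=(R.T@(P-s["position"]).T).T; print(Q.round(1))
# step row of head: shell corners of head front (x=20)
P=ray(c,[(237,335),(403,335)],22); print((R.T@(P-s["position"]).T).T.round(1))
cv2.imwrite("pics/w11c.png",cv2.resize(im[140:440,180:460],None,fx=2,fy=2))
```

```text
[[ 61.  -26.8 158.5]
 [ 61.   27.8 158.5]]
[[ -0.5 -27.7 158.7]
 [ -0.5  29.6 158.7]]
```

View pics/w11c.png

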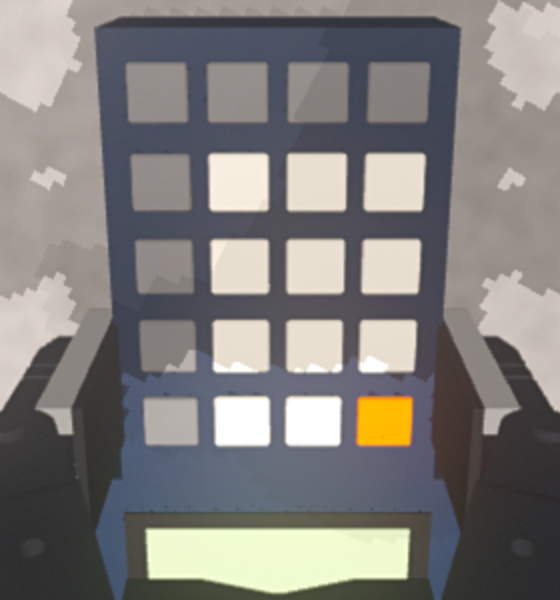

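The calculator centre is about 1 mm from the TCP axis. Lift slowly, then carry.

```bash
python3 -m creep '[{"gripper":0.05,"translation":[0,0,-0.015],"spin":0},{"gripper":0.05,"translation":[0,0,-0.04],"spin":0},{"gripper":0.05,"translation":[0,0,-0.07],"spin":0},{"gripper":0.05,"translation":[0,0,-0.10],"spin":0},{"gripper":0.05,"translation":[0.005,-0.017,-0.12],"spin":0.04},{"gripper":0.05,"translation":[0.015,-0.05,-0.12],"spin":0.1},{"gripper":0.05,"translation":[0.025,-0.083,-0.12],"spin":0.16},{"gripper":0.05,"translation":[0.035,-0.117,-0.12],"spin":0.2}]'
python3 snap.py w12
```

```text
time: 10.15
position: [501.9, 102.0, 298.5]
orientation: [[-0.962, -0.273, -0.001], [-0.273, 0.962, -0.0], [0.001, 0.0, -1.0]]
contact_force: [-0.1, -0.1, -2.4]
gripper_width: 54.5
10.15 [501.9 102.  298.5] [[-0.962, -0.273, -0.001], [-0.273, 0.962, -0.0], [0.001, 0.0, -1.0]] 0.701 [ 0.09  0.05  1.62 -0.    1.47 -1.76] 54.5
```

View pics/w12.png

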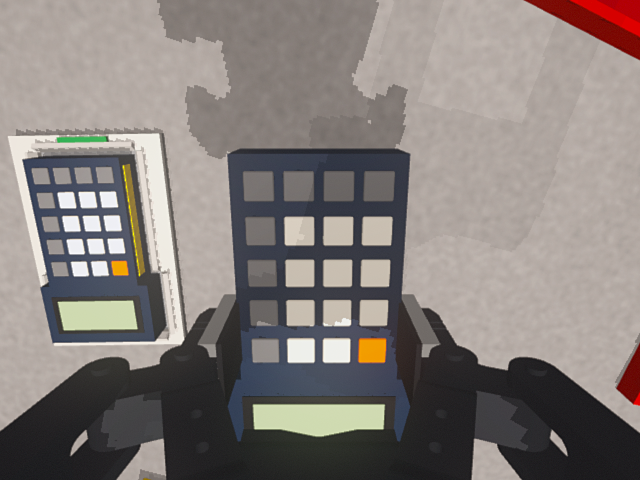

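Held without slip (tail edge still at row 154). Continue.

```bash
python3 -m creep '[{"gripper":0.05,"translation":[0.004,-0.04,0],"spin":0.06},{"gripper":0.05,"translation":[0.008,-0.085,0],"spin":0.12},{"gripper":0.05,"translation":[0.012,-0.13,0],"spin":0.18},{"gripper":0.05,"translation":[0.016,-0.175,0],"spin":0.24},{"gripper":0.05,"translation":[0.02,-0.22,0],"spin":0.3},{"gripper":0.05,"translation":[0.024,-0.265,0],"spin":0.36},{"gripper":0.05,"translation":[0.028,-0.31,0],"spin":0.42},{"gripper":0.05,"translation":[0.03,-0.34,0],"spin":0.447}]'
python3 -m creep '[{"gripper":0.05,"translation":[0,-0.01,0],"spin":0},{"gripper":0.05,"translation":[0,-0.01,0],"spin":0},{"gripper":0.05,"translation":[0,-0.01,0],"spin":0},{"gripper":0.05,"translation":[0,-0.01,0],"spin":0}]'
python3 snap.py w13
```

```text
time: 11.0
position: [566.1, -235.1, 297.8]
orientation: [[-0.985, 0.173, -0.002], [0.173, 0.985, -0.0], [0.002, -0.0, -1.0]]
contact_force: [0.9, -0.5, -1.9]
gripper_width: 54.2
time: 11.4
position: [564.7, -240.5, 298.8]
orientation: [[-0.986, 0.167, -0.0], [0.167, 0.986, 0.001], [0.001, 0.001, -1.0]]
contact_force: [-0.4, -0.7, -1.2]
gripper_width: 54.4
11.4 [ 564.7 -240.5  298.8] [[-0.986, 0.167, -0.0], [0.167, 0.986, 0.001], [0.001, 0.001, -1.0]] 0.006 [-0.5   0.27  1.37  0.    1.5  -1.9 ] 54.4
```

View pics/w13.png

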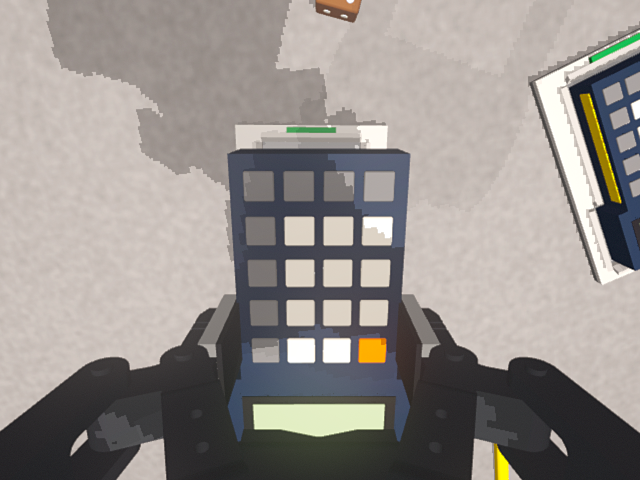

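Settled over the cradle: its tail rim shows at (236,125) to (387,125). That gives a second measurement of the seat.

Run:
```python
from h import *; import pickle
c=pickle.load(open("w13.pkl","rb")); im=c["img"]
s=status.sense(); R=np.array(s["orientation"])
q=sub(c,[(236,125),(387,125)],3); print(q)
P=ray(c,q,13); e=P[1]-P[0]; print(P.round(1),np.linalg.norm(e),np.degrees(np.arctan2(e[1],e[0])))
u=np.array([e[1],-e[0],0])/np.linalg.norm(e); print("seat",P.mean(0)+72.5*u)
cv2.imwrite("pics/w13c.png",cv2.resize(im[110:170,220:410],None,fx=4,fy=4))
# top camera check on cradle
t=cap("top"); cv2.imwrite("pics/t13.png",t["img"])
```

```text
[[234.63463  124.338356]
 [386.5898   124.95376 ]]
[[ 489.3 -278.1   13. ]
 [ 504.7 -188.8   13. ]] 90.58420404234796 80.19401744906216
seat [ 568.41749327 -245.79599506   13.        ]
```

View pics/w13c.png

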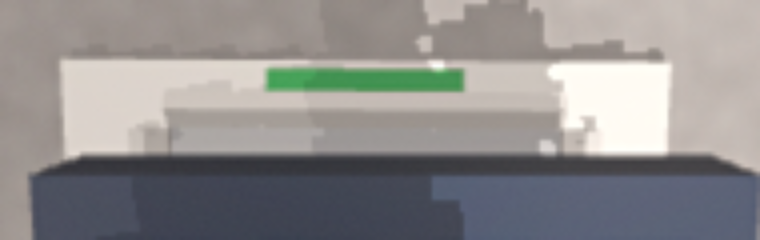

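Run:
```python
from h import *
c=cap("top"); g=cv2.imread("pics/top0.png")
c["img"]=g
q=np.array([(97,57),(281,85),(253,362),(64,332)])/4+(430,130)-.4
print(rect(ray(c,q,13)))
```

```text
(array([ 566.6, -244.6,   13. ]), [(np.float64(92.9), -100.1), (np.float64(144.7), 170.0), (np.float64(92.9), 79.9), (np.float64(144.7), -10.0)])
```

The top camera gives (566.6,-244.6) with yaw -10.0°, which agrees with the wrist. Aligning and lowering to a hover.

```bash
python3 -m creep '[{"gripper":0.05,"translation":[-0.004,-0.004,0.02],"spin":0.004},{"gripper":0.05,"translation":[-0.004,-0.004,0.05],"spin":0.004},{"gripper":0.05,"translation":[-0.004,-0.004,0.075],"spin":0.004},{"gripper":0.05,"translation":[-0.004,-0.004,0.09],"spin":0.004},{"gripper":0.05,"translation":[-0.004,-0.004,0.09],"spin":0.004},{"gripper":0.05,"translation":[-0.004,-0.004,0.09],"spin":0.004}]'
python3 snap.py w14
python3 - <<'E'
from h import *
c=cap("side"); cv2.imwrite("pics/s14.png",cv2.resize(c["img"][240:400,420:620],None,fx=4,fy=4)[:600])
E
```

```text
time: 12.15
position: [568.3, -246.6, 209.8]
orientation: [[-0.985, 0.172, 0.001], [0.172, 0.985, -0.0], [-0.001, -0.0, -1.0]]
contact_force: [-0.4, -0.7, -1.7]
gripper_width: 54.3
12.15 [ 568.3 -246.6  209.8] [[-0.985, 0.172, 0.001], [0.172, 0.985, -0.0], [-0.001, -0.0, -1.0]] 0.03 [-0.5   0.35  1.45  0.    1.34 -1.9 ] 54.3
```

View pics/w14.png

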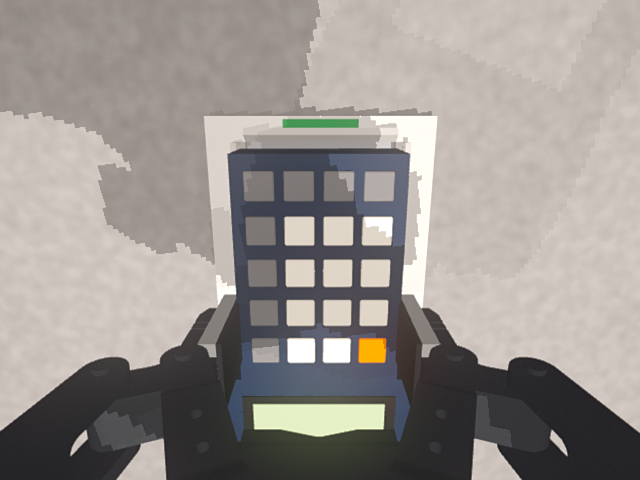

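View pics/s14.png

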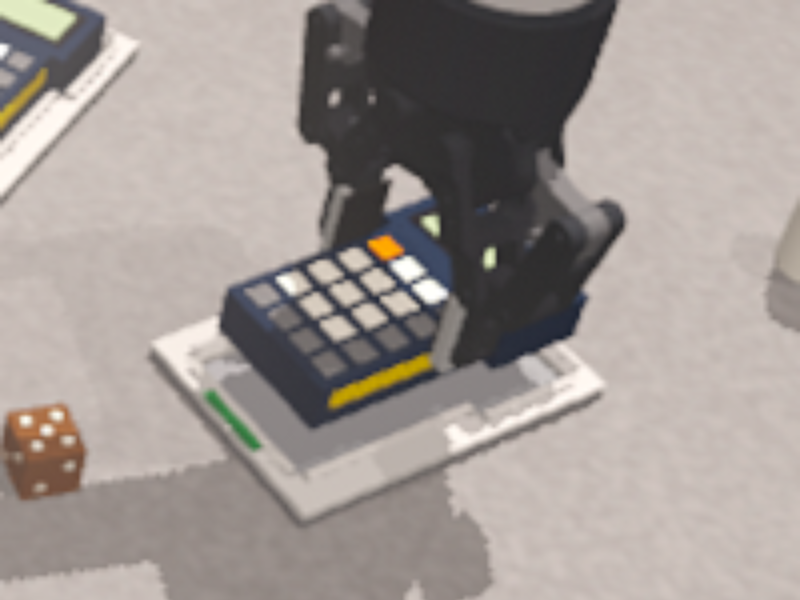

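Run:
```python
from h import *; import pickle
c=pickle.load(open("w14.pkl","rb")); im=c["img"]
s=status.sense(); R=np.array(s["orientation"]);p=np.array(s["position"])
for z in (160,164,168,172,176):
  print(z,proj(c,[p+R@np.array([11,-28,z]),p+R@np.array([11,28,z])]).round(1).tolist())
for z in (158.7,180.7): print(z,proj(c,[p+R@np.array([61,-28,z]),p+R@np.array([61,28,z])]).round(1).tolist())
cr=im[110:400,180:460].copy(); cv2.imwrite("pics/w14c.png",cv2.resize(cr,None,fx=2,fy=2))
# recess narrow end and rim alignment: outer rim corners
q=sub(c,[(205,116),(437,116)]); P=ray(c,q,13); e=P[1]-P[0]; u=np.array([e[1],-e[0],0])/np.linalg.norm(e)
print(q,np.linalg.norm(e),np.degrees(np.arctan2(e[1],e[0])), P.mean(0)+72*u, np.array(s["position"]))
```

```text
160 [[234.0, 307.2], [399.5, 307.3]]
164 [[236.3, 302.2], [397.3, 302.2]]
168 [[238.4, 297.4], [395.3, 297.4]]
172 [[240.5, 292.8], [393.3, 292.9]]
176 [[242.4, 288.5], [391.4, 288.6]]
158.7 [[223.9, 157.6], [409.5, 157.8]]
180.7 [[237.6, 152.0], [396.2, 152.1]]
[[203.39424 115.57365]
 [436.79263 115.52557]] 89.80091773155121 80.1142737753945 [ 568.13899435 -245.80989596   13.        ] [ 568.70497452 -246.93715213  211.1506872 ]
```

View pics/w14c.png

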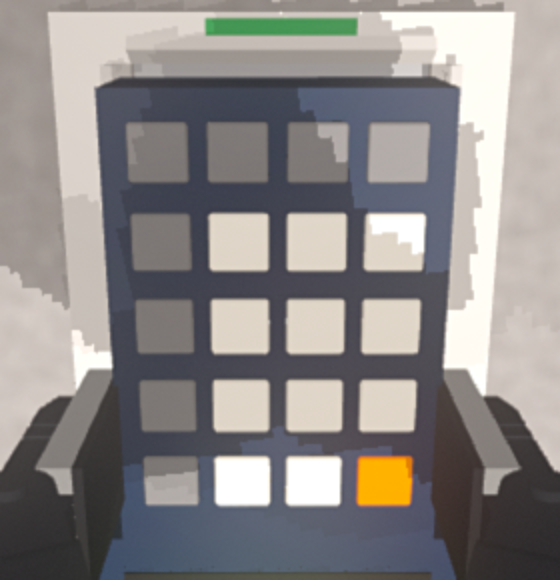

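The tips stand 168 mm ahead of the TCP, so they will be about 3–4 mm above the rim when seated. The calculator is about 0.9 mm off toward tool -y, and square to the cradle. Correcting and lowering slowly.

```bash
python3 -m creep '[{"gripper":0.05,"translation":[0,0.001,0.004],"spin":0},{"gripper":0.05,"translation":[0,0.001,0.008],"spin":0},{"gripper":0.05,"translation":[0,0.001,0.012],"spin":0},{"gripper":0.05,"translation":[0,0.001,0.016],"spin":0},{"gripper":0.05,"translation":[0,0.001,0.019],"spin":0},{"gripper":0.05,"translation":[0,0.001,0.021],"spin":0},{"gripper":0.05,"translation":[0,0.001,0.022],"spin":0},{"gripper":0.05,"translation":[0,0.001,0.022],"spin":0}]'
python3 -m creep '[{"gripper":0.05,"translation":[0,0,0.001],"spin":0},{"gripper":0.05,"translation":[0,0,0.002],"spin":0},{"gripper":0.05,"translation":[0,0,0.003],"spin":0},{"gripper":0.05,"translation":[0,0,0.003],"spin":0},{"gripper":0.05,"translation":[0,0,0.003],"spin":0}]'
python3 snap.py w15
```

```text
time: 13.05
position: [568.1, -245.7, 186.8]
orientation: [[-0.985, 0.173, -0.0], [0.173, 0.985, 0.0], [0.0, 0.0, -1.0]]
contact_force: [-0.7, -0.6, -1.6]
gripper_width: 54.5
time: 13.55
position: [568.2, -245.8, 184.7]
orientation: [[-0.985, 0.173, 0.001], [0.173, 0.985, -0.0], [-0.001, -0.0, -1.0]]
contact_force: [-2.2, 1.0, 3.7]
gripper_width: 54.3
13.55 [ 568.2 -245.8  184.7] [[-0.985, 0.173, 0.001], [0.173, 0.985, -0.0], [-0.001, -0.0, -1.0]] 0.002 [-0.5   0.37  1.48  0.    1.29 -1.9 ] 54.3
```

View pics/w15.png

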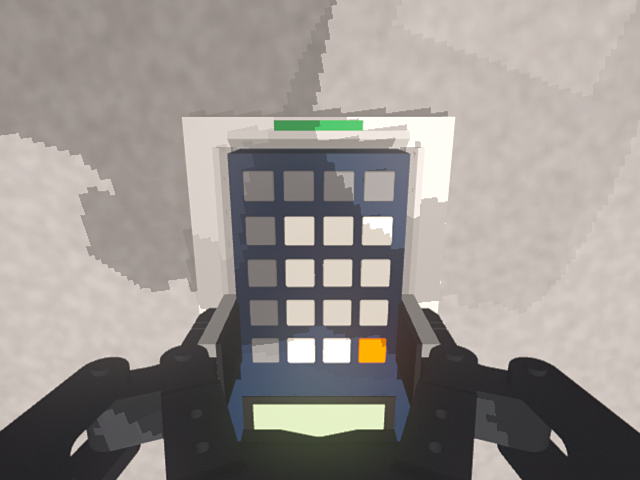

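z = 184.7 is exactly the predicted fully-down height, with floor contact at about 4–5 N. Release and rise.

```bash
python3 -m creep '[{"gripper":0.058,"translation":[0,0,0],"spin":0},{"gripper":0.064,"translation":[0,0,0],"spin":0},{"gripper":0.072,"translation":[0,0,0],"spin":0},{"gripper":0.078,"translation":[0,0,0],"spin":0},{"gripper":0.078,"translation":[0,0,-0.01],"spin":0},{"gripper":0.078,"translation":[0,0,-0.03],"spin":0},{"gripper":0.085,"translation":[0,0,-0.07],"spin":0},{"gripper":0.085,"translation":[0,0,-0.11],"spin":0}]'
python3 -m creep '[{"gripper":0.085,"translation":[0.02,0,-0.02],"spin":0},{"gripper":0.085,"translation":[0.02,0,-0.02],"spin":0},{"gripper":0.085,"translation":[0.02,0,-0.02],"spin":0},{"gripper":0.085,"translation":[0.02,0,-0.02],"spin":0}]'
python3 snap.py w16
python3 - <<'E'
from h import *
c=cap("side"); cv2.imwrite("pics/s16.png",cv2.resize(c["img"][280:380,440:590],None,fx=5,fy=5))
E
```

```text
time: 14.4
position: [567.8, -245.6, 294.9]
orientation: [[-0.985, 0.173, -0.001], [0.173, 0.985, 0.001], [0.002, 0.001, -1.0]]
contact_force: [0.2, -0.6, 0.3]
gripper_width: 85.2
time: 14.8
position: [548.3, -242.1, 312.4]
orientation: [[-0.985, 0.173, -0.002], [0.173, 0.985, 0.001], [0.002, 0.001, -1.0]]
contact_force: [0.3, -0.2, 0.4]
gripper_width: 84.9
14.8 [ 548.3 -242.1  312.4] [[-0.985, 0.173, -0.002], [0.173, 0.985, 0.001], [0.002, 0.001, -1.0]] 0.017 [-0.51  0.23  1.39  0.    1.52 -1.91] 84.9
```

View pics/w16.png

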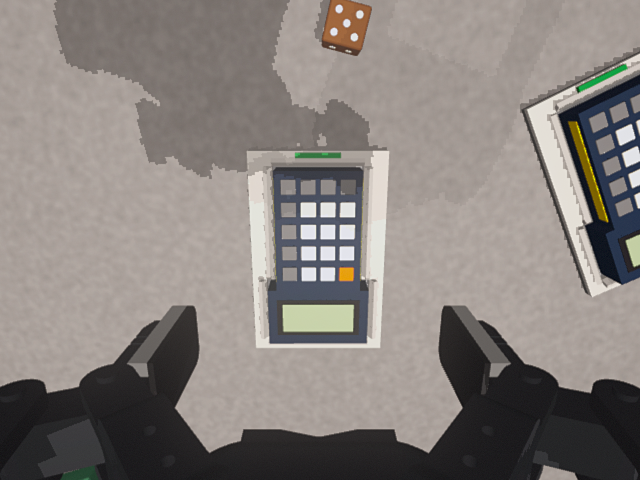

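View pics/s16.png

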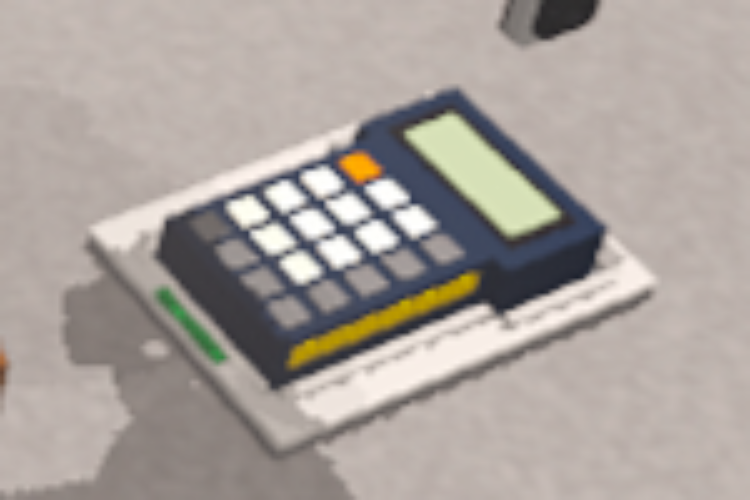

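The calculator sits inside the recess, keys up, with the screen at the wide end. One numeric check, including the tray die and the other calculator.

Run:
```python
from h import *; import pickle
c=pickle.load(open("w16.pkl","rb")); im=c["img"]
cv2.imwrite("pics/w16c.png",cv2.resize(im[140:360,240:400],None,fx=2.7,fy=2.7,interpolation=cv2.INTER_CUBIC))
t=cap("top"); g=t["img"]; cv2.imwrite("pics/t16.png",g)
d=cv2.absdiff(g,cv2.imread("pics/top0.png"))[150:235,330:405]; print("other calc diff px>40:",(d.max(2)>40).sum())
```

```text
other calc diff px>40: 0
```

View pics/w16c.png

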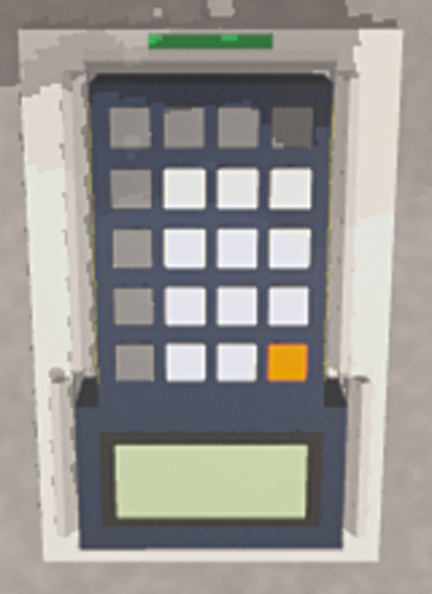

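View pics/t16.png

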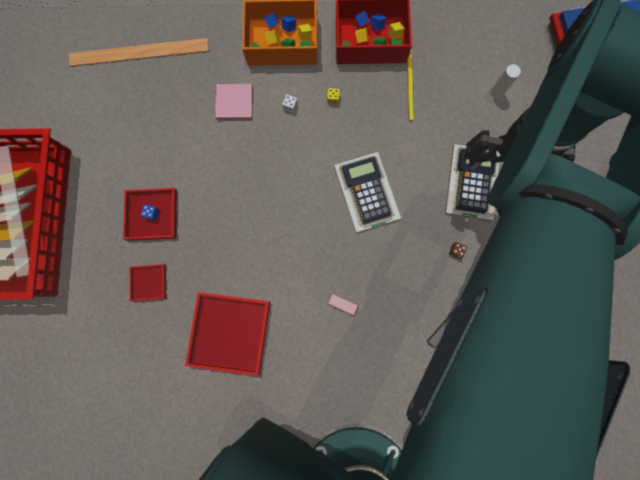

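Run:
```python
from h import *; import pickle
c=pickle.load(open("w16.pkl","rb"))
f=lambda L:np.array(L)/2.7+(240,140)-.3
P=ray(c,f([(79,549),(342,549),(332,83),(91,83)]),26); h=(P[0]+P[1])/2; t=(P[2]+P[3])/2; e=h-t
print("calc",((h+t)/2).round(1),rect(P)[1],np.degrees(np.arctan2(e[1],e[0])))
print("cradle",rect(ray(c,f([(18,30),(404,29),(379,561),(43,561)]),13)))
print(ticket.job_done())
```

```text
calc [ 566.6 -245.3   26. ] [(np.float64(67.9), 80.1), (np.float64(119.7), 173.0), (np.float64(55.0), -99.9), (np.float64(119.7), -13.1)] -10.058922085625497
cradle (array([ 566.8, -245.4,   13. ]), [(np.float64(91.3), 80.2), (np.float64(142.0), -9.9), (np.float64(91.4), -99.9), (np.float64(141.7), 170.0)])
the job is handed in; nothing more can be done
None
```

I moved the blue die from the cradle to the middle-sized red tray, then lowered the calculator into the cradle, keys up, screen end in the wide end. I handed the job in at about 15 s of the 51 s; handing in reports no verdict.

**Last checks:**
- **Calculator position:** its centre measured (566.6, -245.3) against the cradle's (566.8, -245.4), with yaw -10.06° against -9.9°.
- **Fully down:** just before release the arm was at 184.7 mm, the height predicted for fully down, with light floor contact. After release the side view shows the calculator flat in the recess.
- **Blue die:** it lies near the middle of the tray.
- **Other calculator:** its image patch is unchanged from the start.
- **Gripper:** it is clear of everything.

**One disagreement:** the wrist camera measured the cradle about 2% smaller than its given 145 x 93 mm, while the top camera matched. The two cameras' centres agreed to within about 1 mm, so I went ahead.

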